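Check the embossing die, then hold the index plunger out

TASK

Pick up the stick thermometer, point its lens squarely at the middle of the upright brass die's outer face from 5 to 15 cm away and hold it steady there for about two seconds, without touching the embosser with it. Lay it back flat on its cork mat and let go, then grip the knob of the embosser's sprung index plunger, pull it straight up to its stop so that the pin is fully out of its hole, and finish while still gripping the knob and holding it there so that I can turn the die table. Leave the other things on the bench where they are.

Things in the scene. Friction and masses are not known exactly. Their poses are not given: they have to be found in the camera images.
- thermometer: Loose stick thermometer: grey plastic bar with a black conical nose, 160 long (its x) x 32 wide (y) x 30 high (z), 100 to 200 g. Origin: middle of its flat underside, 80 from either end. +x points to the nose; the parallel-sided bar runs from x = -80 to +50. At the start it lies on the mat, nose roughly toward the embosser.
- thermometer_lens (a point): Centre of the thermometer's lens at the tip of the nose, 80 along +x and 15 above the thermometer's underside; same axes as the thermometer, it looks along +x.
- mat: Fixed flat cork mat, 220 (its x) x 160 (y) x 4 thick; origin at the centre of its underside, on the bench; top 4 above the bench.
- embosser: Fixed grey embosser, 180 (its x) x 240 (y) x 132 high; origin on the bench under the centre of its round steel die table (180 diameter, top 40 high). An upright brass die, 50 wide x 20 thick x 50 tall, top 90 high, stands on the table's +y edge. On the -y side a column and arm (top 85 high, arm 34 wide along x) carry the index plunger, 70 from the centre along -y.
- die_face (a point): Middle of the brass die's flat outer face, 65 above the bench, 88 from the embosser's centre along the embosser's +y; the face looks along the embosser's +y; the point has the embosser's axes.
- plunger_knob (a point): Centre of the black round plunger knob, 29 diameter, 25 high (12 below to 13 above this point), 119 above the bench when seated; rises with the plunger. Below it a steel sleeve of 22 diameter goes down to the arm's top, 34 below this point when seated. Nothing else stands within 45 of the knob at its height.
- plunger (a joint): Lift of the index plunger (m): 0 seated in its hole, 0.020 at its upper stop. It slides vertically; its pin of 10 diameter sits 14 deep in the die table's hole. A spring pushes it down with about 7 N seated, 13 N at the stop, and it snaps back when let go.
- jar: Bystander: small amber jar, 48 diameter, 60 high, near the embosser's far side; origin at underside.
- can: Bystander: metal can, 52 diameter, 70 high, beyond the far left corner of the mat; origin at underside.
- screwdriver: Bystander: screwdriver lying on the robot's side of the mat.
- weight: Bystander: steel block 70 x 70 x 50 high on the robot's side of the embosser; origin at underside.
Things that resemble listed ones, but are neither listed nor needed, are in the scene too. Several things look just like the thermometer: the one meant starts nearest to the robot's base.

How it is judged:
By the outcome, as a careful person would: the job done as asked, in the order asked, and still so for the second after the job is handed in, while the arm keeps its last pose, push and grip.
It also fails if it takes over 50 s, if anything falls off the work surface, if the arm or the gripper's body presses on something with over 40 N, if the wrist force passes 120 N, or if a joint passes its speed limit or range.

ROBOT

A 6-joint arm with a two-finger parallel gripper is mounted at the origin on the work surface. World frame = base frame: x ahead of the robot, y to its left, z up, the work surface at z = 0. Lengths are in m, angles in rad, forces in N, time in s.
With the tool pointing down it reaches from about 0.425 to 0.95 m from the base axis. Payload 14.7 kg.
Tool frame: the origin (TCP) lies midway between the tips of the shut fingers; the grasp point (between the pads) lies 19 mm behind it; z points along the fingers, y is the line along which they close (so a half turn about z gives the same grasp; the last joint's range is limited). The gripper opens to 85 mm and grips with 20 to 120 N. Pads are 22 mm wide; open, the fingers measure 114 mm over their backs; the gripper's body (76 mm by 85 mm) begins 54 mm behind the grasp point. The pads swing forward as they close: fully open they stand 13 mm farther back than shut.
Start: joints at [1.059, 0.48, 1.596, -0, 1.065, -0.047], TCP at [0.291, 0.581, 0.191] pointing down, gripper open.
Joint ranges: [-2.75, 2.75], [-0.82, 2.05], [0.23, 2.67], [-1.56, 4.7], [0.09, 2.69], [-2.92, 2.92]. Speed limits (rad/s): [1.89, 1.89, 2.39, 3.01, 3.01, 3.01].

INTERFACE

Orientations are given as a rotation vector (axis times angle).
In Python, from plant import robot, snapshot, camera_info gives the robot as it stands.
- The arm moves only by the tool servo_tool, never from a script. Its argument "steps" is a list of rows, each a list of 6 numbers: the shift along the tool's x, y, z scaled (see below), then the turn, a rotation vector about the tool's x, y, z scaled (see below). In form: [[x, y, z, ax, ay, az], ...]. A call has 1 to 8 rows; each row shifts and turns the commanded pose from where the row before left it, along the tool's axes as they then stand; what a row does not reach is not made up. The controller multiplies each number of a shift by 0.2 m and each number of a turn by 0.12 rad. A row lasts 1/12 s, in which the tool goes at most 41.7 mm and 7.16 degrees, less where a joint would pass 70% of its speed; a pose out of reach is approached as far as the arm can. A call with a number of a shift or a turn outside -1 to 1 is refused whole. A call with a gripper value outside its range is refused whole. "hand" is the opening, from -1 (shut) to 1 (fully open), set as the call begins (left out, the last holds). The fingers move at their own pace and stop on an object; "newtons" is the grip in N (left out, the last holds). Time passes only in rows, so rows that do not move let the fingers close. It gives the time, the measured TCP pose, the force, the opening and the grip force at its end, in the units of the state.
- robot.sense(): the state, without advancing time (a new reading comes with each control period).
- snapshot(name): name is "scene" or "top" or "wrist"; returns (picture, depth): 480x640x3 uint8, red, green, blue; 480x640 float32, m along the optical axis (not along the pixel's ray), 0 where there is no reading.
- camera_info(name): a dict with "fx", "fy", "cx", "cy" (pixels), "camera_from_world" (4x4, takes a point from world to camera coordinates). Camera axes: x right, y down, z forward; pixel columns grow to the right and rows downward; lengths in m; the calibration is good to about 2 mm. A picture is of the moment at which its call begins: read the wrist's pose just before it. camera_info takes no time and is no camera call; for the wrist camera it gives the pose at the moment of the call.
- robot.hand_in(): hands the job in; it is judged then, once.
The state is a dict: "time": time; "joints": joint angles; "qd": joint speeds; "effort": joint torques, N m; "position": TCP position; "eef_rot": TCP orientation; "contact_force": force on the tool from outside, world axes, zero at the start; "torque": the same for the moment, N m; "opening": finger opening in m; "grasp_force": force on a finger pad.
Only numpy, scipy, OpenCV 4.12 (cv2) and the standard library are available. Lean on these libraries where they do the work, as an engineer would, in place of code of your own. Each camera call takes 0.05 s, during which the arm holds its last target. There are 200 camera calls.

## Working session

There is one attempt and no reset: what is moved stays moved. The work goes in short steps, Python scripts to look and compute and a tool call to move; the robot and the scene stay as the last step left them, time stands still between calls to the robot, and variables do not carry over. Pictures are saved under pics/ and viewed, at most 10 in all, crops included, and the job is handed in when it is done.

Besides the shell and the picture viewer there is one more tool, called in YAML: its name, and indented under it one key for each argument. servo_tool: Moves the arm, as the interface text tells. Shifts and turns lie within -1 to 1; 1 stands for 0.2 m of shift or 0.12 rad of turn. Its arguments: {"type":"object","properties":{"steps":{"type":"array","items":{"type":"array","items":{"type":"number","minimum":-1,"maximum":1}}},"hand":{"type":"number"},"newtons":{"type":"number"}},"required":["steps"]}

```bash
mkdir -p pics; cat > h.py <<'E'
import numpy as np, cv2
from plant import robot, snapshot, camera_info
def grab(n):
    ci=camera_info(n); p,d=snapshot(n); return ci,p,d
def pts(ci,d):
    """world point of every pixel from depth"""
    T=np.linalg.inv(ci["camera_from_world"]); v,u=np.mgrid[:480,:640]
    P=np.stack([(u-ci["cx"])/ci["fx"]*d,(v-ci["cy"])/ci["fy"]*d,d],-1)
    return P@T[:3,:3].T+T[:3,3]
def ray(ci,u,v,z):
    T=np.linalg.inv(ci["camera_from_world"]); r=T[:3,:3]@np.array([(u-ci["cx"])/ci["fx"],(v-ci["cy"])/ci["fy"],1])
    return T[:3,3]+r*(z-T[2,3])/r[2]
def save(n,p): cv2.imwrite("pics/"+n+".png",p[...,::-1])
E
python3 - <<'E'
from h import *
for n in("top","scene"):
    ci,p,d=grab(n); save(n,p); np.savez("pics/"+n,p=p,d=d,**ci)
    T=np.linalg.inv(ci["camera_from_world"]);print(n,ci["fx"],T.round(3).tolist())
print(robot.sense())
E
```

```text
top 548.6489175360452 [[-0.027, -0.985, 0.172, 0.277], [-1.0, 0.03, 0.01, 0.158], [-0.015, -0.172, -0.985, 1.602], [0.0, 0.0, 0.0, 1.0]]
scene 563.2340189889928 [[0.832, 0.408, -0.376, 1.099], [0.554, -0.633, 0.54, -0.638], [-0.017, -0.658, -0.753, 1.218], [0.0, 0.0, 0.0, 1.0]]
{'time': 0.1, 'joints': array([ 1.05939471e+00,  4.80798155e-01,  1.59682610e+00,  1.75198865e-06,
        1.06513052e+00, -4.65835181e-02]), 'qd': array([-2.63976965e-04, -2.12024870e-03, -8.80708586e-04,  3.54905632e-06,
        1.52545997e-04,  1.68534162e-03]), 'effort': array([ 1.13695114e-03, -9.52269602e+01, -4.31039000e+01, -2.08087308e-04,
        5.54867758e-03, -3.45631508e-05]), 'position': array([0.29112513, 0.58066823, 0.19091209]), 'eef_rot': array([-7.23506508e-01, -3.05681528e+00,  1.75402343e-03]), 'contact_force': array([-0.3954124 ,  0.35001096,  0.48759232]), 'torque': array([-0.02948166,  0.00585404,  0.0326956 ]), 'grasp_force': 0.0, 'opening': 0.08581995126498398}
```

View pics/top.png

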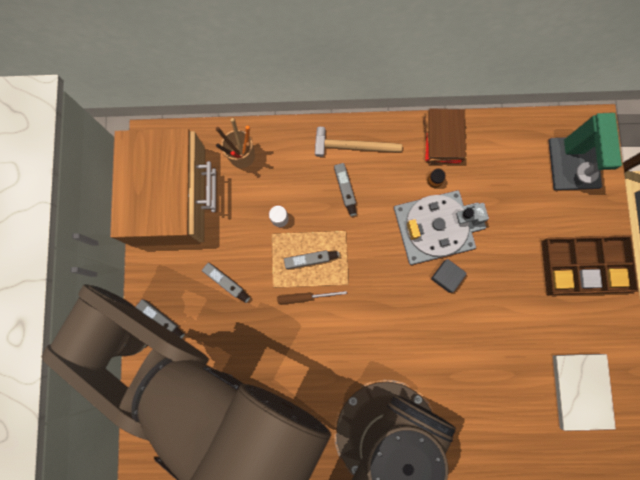

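View pics/scene.png

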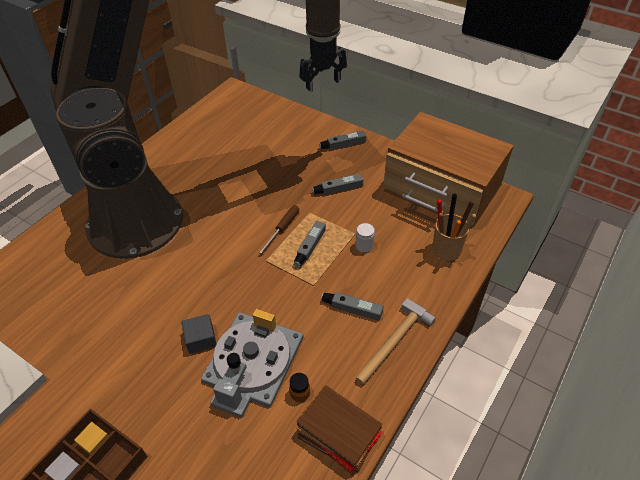

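The top view shows four thermometer look-alikes: on the mat (312,259), above the mat (345,190), left (227,283) and far left by the arm (160,318). The embosser is at (438,224), with the brass die on its left at (413,229) and the plunger knob on its right at (468,214). The candidate on the mat fits, because its nose points toward the embosser. I'll check base distances and view an enlarged crop.

```bash
python3 - <<'E'
from h import *
t=np.load("pics/top.npz"); s=np.load("pics/scene.npz")
for n,uv in dict(mat=(312,259),up=(345,190),left=(227,283),far=(160,318)).items():
    P=ray(t,*uv,0.02); print(n,P.round(3),np.hypot(*P[:2]).round(3))
Pt=pts(t,t["d"]); Ps=pts(s,s["d"])
for n,D,(u,v) in(("top",t,(468,213)),("scene",s,(233,358))):
    P=pts(D,D["d"]); print(n,"knob",P[v-1:v+2,u-1:u+2,:].reshape(-1,3).mean(0).round(4))
# mat + thermometer heights
print("bench",np.median(Pt[300:320,380:420,2]),"mat",np.median(Pt[270:282,280:330,2]),"thermo",Pt[256:263,300:320,2].round(3).tolist()[3])
print("scene: mat",np.median(Ps[265:272,310:320],axis=(0,1)).round(4),"thermo",Ps[240,308:318].round(4).tolist()[::3])
a=cv2.resize(t["p"][225:295,260:360],(800,560),interpolation=cv2.INTER_CUBIC); save("c1",a)
a=cv2.resize(t["p"][180:270,385:505],(800,600),interpolation=cv2.INTER_CUBIC); save("c2",a)
E
```

```text
mat [0.491 0.194 0.02 ] 0.528
up [0.695 0.091 0.02 ] 0.701
left [0.429 0.442 0.02 ] 0.616
far [0.334 0.634 0.02 ] 0.717
top knob [ 0.5902 -0.2372  0.1319]
scene knob [ 0.5953 -0.2425  0.1311]
bench 2.1136454742332056e-05 mat 0.004078423346027815 thermo [0.03, 0.037, 0.042, 0.031, 0.03, 0.03, 0.04, 0.033, 0.029, 0.03, 0.036, 0.035, 0.031, 0.037, 0.04, 0.039, 0.029, 0.039, 0.033, 0.036]
scene: mat [0.5477 0.1405 0.0041] thermo [[0.4907, 0.1954, 0.0322], [0.4984, 0.1991, 0.0333], [0.5047, 0.2046, 0.032], [0.5073, 0.2156, 0.023]]
```

View pics/c1.png

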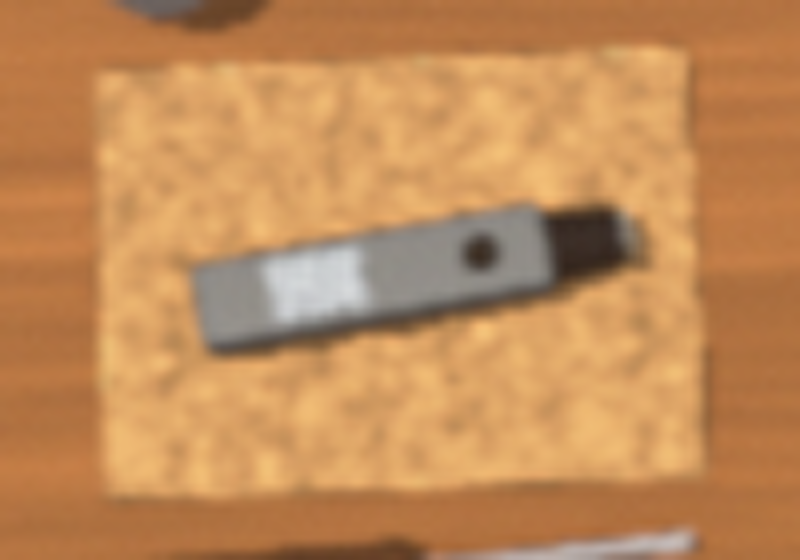

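View pics/c2.png

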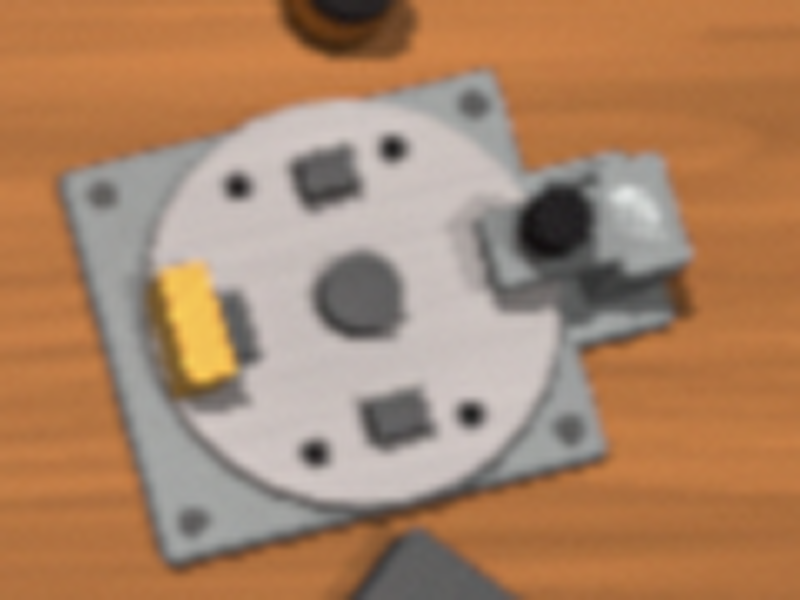

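The crop confirms it: the thermometer on the mat has its grey bar's corners at about (284,258) to (329,251) in the top image and its nose at about (339,254). At 0.528 m it is the nearest to the base; the others are at 0.616, 0.701 and 0.717 m. The second crop shows the die's top at (408–421, 219–239), the table centre near (438.5,225.5) and the knob at (468,213).

```bash
cat > m.py <<'E'
from h import *
from scipy.spatial.transform import Rotation as R
t=np.load("pics/top.npz"); s=np.load("pics/scene.npz")
def pose(D,m,z,name):
    c=max(cv2.findContours(m.astype(np.uint8),0,1)[0],key=cv2.contourArea)[:,0]
    W=np.array([ray(D,u,v,z)[:2] for u,v in c.astype(float)])
    (x,y),(a,b),g=cv2.minAreaRect((W*1000).astype(np.float32)); print(name,"centre",round(x/1e3,4),round(y/1e3,4),"size",round(a,1),round(b,1),"ang",round(g,1)); return W
def box(m,u0,u1,v0,v1):
    k=np.zeros((480,640),bool);k[v0:v1,u0:u1]=1;return m&k
for n,D,bt,bd in(("top",t,(278,345,240,275),(400,430,210,245)),("scene",s,(285,335,215,275),(245,285,300,335))):
    p=D["p"]; hsv=cv2.cvtColor(p,cv2.COLOR_RGB2HSV); P=pts(D,D["d"]); H,S,V=[hsv[...,i].astype(int) for i in range(3)]
    pose(D,box((S<70)&(V>110),*bt),.034,n+" bar top")
    m=box(((S<70)|(V<80)),*bt); W=pose(D,m,.02,n+" whole thermo")
    y=box((H>15)&(H<32)&(S>120)&(V>150),*bd); pose(D,y&(P[...,2]>.084),.09,n+" die top"); print("die z",np.percentile(P[y][:,2],[5,50,95]).round(4))
    yo=y&(P[...,2]>.048)&(P[...,2]<.084); print("die side pts",yo.sum(),P[yo].mean(0).round(4) if yo.any() else "")
    # embosser table / knob
    b=(385,505,180,270) if n=="top" else (190,310,300,415)
    tb=box((abs(P[...,2]-.04)<.004)&(S<60),*b); pose(D,tb,.04,n+" table")
    k=box((P[...,2]>.122)&(V<90),*b); pose(D,k,.132,n+" knob top"); print("knob z",np.median(P[k][:,2]).round(4))
    mt=box((H>8)&(H<28)&(V>150)&(abs(P[...,2]-.004)<.003)&(S>80),*( (262,360,225,300) if n=="top" else (260,365,205,290)))
    pose(D,cv2.morphologyEx(mt.astype(np.uint8),2,np.ones((3,3))),.004,n+" mat")
    print("tall near embosser", P[box(P[...,2]>.095,*b)&~k][:, :].max(0).round(3))
E
python3 m.py
```

```text
top bar top centre 0.4903 0.2114 size 29.4 125.9 ang 8.7
top whole thermo centre 0.493 0.1962 size 32.5 158.2 ang 8.4
top die top centre 0.5605 -0.095 size 48.9 21.4 ang 14.9
die z [0.0795 0.0889 0.0951]
die side pts 16 [ 0.5532 -0.0935  0.0788]
top table centre 0.578 -0.1735 size 177.2 172.6 ang 8.5
top knob top centre 0.5915 -0.2387 size 25.0 25.1 ang 88.2
knob z 0.1319
top mat centre 0.56 0.2744 size 8.9 9.1 ang 89.0
tall near embosser [0.608 0.158 1.602]
scene bar top centre 0.4873 0.2301 size 25.1 34.5 ang 10.3
scene whole thermo centre 0.4945 0.1919 size 39.4 182.8 ang 9.3
scene die top centre 0.563 -0.0982 size 49.3 18.9 ang 11.9
die z [0.0862 0.0901 0.0935]
die side pts 1 [ 0.5645 -0.0896  0.0834]
scene table centre 0.5819 -0.1775 size 178.8 173.3 ang 16.4
scene knob top centre 0.5977 -0.2453 size 25.9 31.9 ang 39.6
knob z 0.1316
scene mat centre 0.5482 0.2487 size 31.4 67.4 ang 32.8
tall near embosser [ 1.099 -0.088  1.218]
```

servo_tool:
  steps:
    - [-0.161, -0.1155, 0, 0, 0, 0]
    - [-0.161, -0.1155, 0, 0, 0, 0]
    - [-0.161, -0.1155, 0, 0, 0, 0]
    - [-0.161, -0.1155, 0, 0, 0, 0]
    - [-0.161, -0.1155, 0, 0, 0, 0]
    - [-0.161, -0.1155, 0, 0, 0, 0]
    - [-0.161, -0.1155, 0, 0, 0, 0]
    - [-0.161, -0.1155, 0, 0, 0, 0]
  hand: 1

```text
time: 0.77
position: [0.4391, 0.2985, 0.1914]
eef_rot: [-0.723, -3.057, 0.0]
contact_force: [0.6, -0.0, 0.7]
opening: 0.0854
grasp_force: 0.0
```

servo_tool:
  steps:
    - [-0.161, -0.1155, 0, 0, 0, 0]
    - [-0.161, -0.1155, 0, 0, 0, 0]
    - [-0.161, -0.1155, 0, 0, 0, 0]
    - [0, 0, 0, 0, 0, 1]
    - [0, 0, 0, 0, 0, 1]
    - [0, 0, 0, 0, 0, 1]
    - [0, 0, 0, 0, 0, 1]
    - [0, 0, 0, 0, 0, 1]

```text
time: 1.43
position: [0.4939, 0.1948, 0.1913]
eef_rot: [-1.603, -2.701, 0.001]
contact_force: [0.0, 0.6, -0.7]
opening: 0.0855
grasp_force: 0.0
```

servo_tool:
  steps:
    - [0, 0, 0, 0, 0, 1]
    - [0, 0, 0, 0, 0, 1]
    - [0, 0, 0, 0, 0, 1]
    - [0, 0, 0, 0, 0, 0]
    - [0, 0, 0, 0, 0, 0]

```text
time: 1.85
position: [0.4939, 0.1951, 0.1913]
eef_rot: [-2.049, -2.381, 0.001]
contact_force: [-1.2, -0.6, 0.4]
opening: 0.0851
grasp_force: 0.0
```

```bash
python3 - <<'E'
from h import *
ci,p,d=grab("wrist"); np.savez("pics/w1",p=p,d=d,**ci); save("w1",p)
print(np.linalg.inv(ci["camera_from_world"]).round(4).tolist(),ci["fx"]); s=robot.sense(); print(s["position"],s["eef_rot"],s["time"],s["contact_force"])
E
```

```text
[[0.9886, 0.1423, 0.0482, 0.482], [0.1503, -0.938, -0.3124, 0.275], [0.0007, 0.3161, -0.9487, 0.3721], [0.0, 0.0, 0.0, 1.0]] 360.1858250176471
[0.49393901 0.19508761 0.19136485] [-2.04788811e+00 -2.38221850e+00  4.37039293e-04] 1.9 [-0.72600444 -0.94010805  0.14415791]
```

View pics/w1.png

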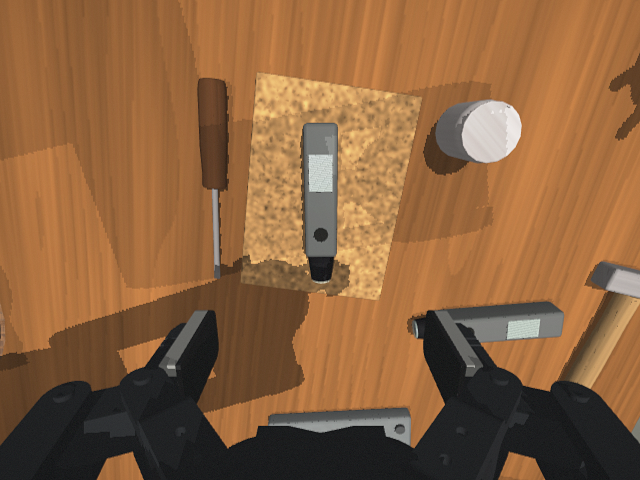

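The wrist view shows the bar from (320,124) to (320,257), its nose tip at (320,282), and the mat corners at (257,73), (421,97), (379,299) and (242,282).

```bash
cat > m2.py <<'E'
from h import *
w=np.load("pics/w1.npz"); p=w["p"]; hsv=cv2.cvtColor(p,cv2.COLOR_RGB2HSV); P=pts(w,w["d"])
m=np.zeros((480,640),np.uint8); m[118:262,296:344]=((hsv[...,1]<70)&(hsv[...,2]>80))[118:262,296:344]
c=max(cv2.findContours(m,0,1)[0],key=cv2.contourArea)[:,0]; W=np.array([ray(w,u,v,.034)[:2] for u,v in c])*1000
print("bar top",cv2.minAreaRect(W.astype(np.float32)))
k=(m>0)&(P[...,2]>.03); print("top z",np.median(P[k][:,2]))
for v in(140,200,250):
    u=np.where(m[v])[0]; print(v,u.min(),u.max(),ray(w,(u.min()+u.max())/2,v,.034).round(4))
print("tip",ray(w,320,281,.019).round(4),"mat",[ray(w,*q,.004)[:2].round(4).tolist() for q in((257,73),(421,97),(379,299),(242,282))])
E
python3 m2.py
```

```text
bar top ((492.1278991699219, 210.88490295410156), (30.393869400024414, 126.86383819580078), 8.888318061828613)
top z 0.03247728082309839
140 304 337 [0.4848 0.2591 0.034 ]
200 305 336 [0.493  0.2046 0.034 ]
250 306 336 [0.5011 0.1546 0.034 ]
tip [0.5063 0.1142 0.019 ] mat [[0.4174, 0.3083], [0.5735, 0.311], [0.577, 0.0952], [0.4212, 0.093]]
```

servo_tool:
  steps:
    - [0.01, 0, 0.2, 0, 0, -0.04]
    - [0, 0, 0.2, 0, 0, 0]
    - [0, 0, 0.2, 0, 0, 0]
    - [0, 0, 0.15, 0, 0, 0]
    - [0, 0, 0.1, 0, 0, 0]
    - [0, 0, 0.067, 0, 0, 0]
    - [0, 0, 0, 0, 0, 0]
    - [0, 0, 0, 0, 0, 0]

```text
time: 2.57
position: [0.4933, 0.197, 0.0077]
eef_rot: [-2.044, -2.384, 0.002]
contact_force: [0.3, -0.0, 0.9]
opening: 0.0856
grasp_force: 0.0
```

servo_tool:
  steps:
    - [0, 0, 0, 0, 0, 0]
    - [0, 0, 0, 0, 0, 0]
    - [0, 0, 0, 0, 0, 0]
    - [0, 0, 0, 0, 0, 0]
    - [0, 0, 0, 0, 0, 0]
    - [0, 0, 0, 0, 0, 0]
    - [0, 0, 0, 0, 0, 0]
    - [0, 0, 0, 0, 0, 0]
  hand: -1
  newtons: 40

```text
time: 3.23
position: [0.4938, 0.1971, 0.0081]
eef_rot: [2.048, 2.382, 0.0]
contact_force: [-0.9, 0.3, 0.2]
opening: -0.0002
grasp_force: 0.0
```

```bash
python3 - <<'E'
from h import *
ci,p,d=grab("wrist"); np.savez("pics/w2",p=p,d=d,**ci)
c2,p2,d2=grab("scene"); a=cv2.resize(p2[170:320,220:400],(400,333)); b=cv2.resize(p,(400,300)); 
save("w2",np.hstack([b,a[:300]])); print(robot.sense()["opening"])
E
```

```text
0.00013025977088729996
```

View pics/w2.png

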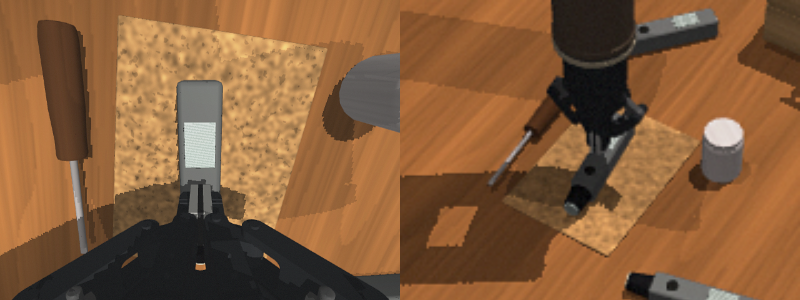

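The wrist picture shows the fingers shut on or above the bar at about (320,310) full-size, so the bar isn't between them. I'll check the finger height against the depth.

```bash
python3 - <<'E'
from h import *
w=np.load("pics/w2.npz"); P=pts(w,w["d"])
for v in range(255,440,8): print(v,[P[v,u].round(3).tolist() for u in(305,320)],w["p"][v,320])
s=robot.sense(); print(s)
c,p,d=grab("scene"); P=pts(c,d); np.savez("pics/s2",p=p,d=d,**c)
a=cv2.resize(p[215:275,275:345],(700,600),interpolation=cv2.INTER_CUBIC); save("s2",a)
E
```

```text
255 [[0.484, 0.217, 0.031], [0.491, 0.219, 0.033]] [205 216 210]
263 [[0.484, 0.215, 0.034], [0.491, 0.215, 0.033]] [205 217 209]
271 [[0.485, 0.21, 0.032], [0.492, 0.211, 0.032]] [118 120 116]
279 [[0.485, 0.206, 0.032], [0.492, 0.207, 0.033]] [118 118 116]
287 [[0.486, 0.201, 0.032], [0.493, 0.203, 0.033]] [120 120 119]
295 [[0.487, 0.197, 0.032], [0.492, 0.207, 0.05]] [33 31 32]
303 [[0.486, 0.207, 0.058], [0.492, 0.208, 0.058]] [32 31 30]
311 [[0.487, 0.206, 0.063], [0.492, 0.207, 0.064]] [34 33 35]
319 [[0.487, 0.207, 0.07], [0.492, 0.208, 0.07]] [33 34 34]
327 [[0.487, 0.206, 0.075], [0.492, 0.208, 0.076]] [30 30 33]
335 [[0.487, 0.207, 0.081], [0.492, 0.208, 0.081]] [27 27 29]
343 [[0.487, 0.208, 0.087], [0.492, 0.207, 0.085]] [54 53 54]
351 [[0.488, 0.207, 0.09], [0.493, 0.204, 0.085]] [26 26 28]
359 [[0.488, 0.208, 0.095], [0.494, 0.2, 0.083]] [31 32 33]
367 [[0.488, 0.208, 0.099], [0.494, 0.197, 0.084]] [32 29 33]
375 [[0.488, 0.208, 0.103], [0.494, 0.194, 0.084]] [31 32 33]
383 [[0.488, 0.208, 0.106], [0.495, 0.191, 0.085]] [32 33 34]
391 [[0.488, 0.212, 0.114], [0.496, 0.
[... 380 characters left out ...]
7, 0.123]] [33 33 34]
{'time': 3.3333, 'joints': array([ 3.22816208e-01,  5.80874716e-01,  2.01453783e+00, -2.82341408e-05,
        5.46246387e-01,  1.71961027e-01]), 'qd': array([ 0.00157828,  0.00056466, -0.0006768 ,  0.00011848,  0.00047823,
        0.00046046]), 'effort': array([ 1.63709636e-03, -8.52768302e+01, -2.34296197e+01, -2.26443854e-05,
        2.22554809e-03, -1.81474261e-03]), 'position': array([0.49374852, 0.19711168, 0.00808435]), 'eef_rot': array([-2.04768341e+00, -2.38253285e+00,  1.01201752e-04]), 'contact_force': array([-0.63081563, -0.0480391 ,  0.18656719]), 'torque': array([-0.00389856, -0.00207084, -0.04565577]), 'grasp_force': 0.0, 'opening': 0.00013025977088729996}
```

View pics/s2.png

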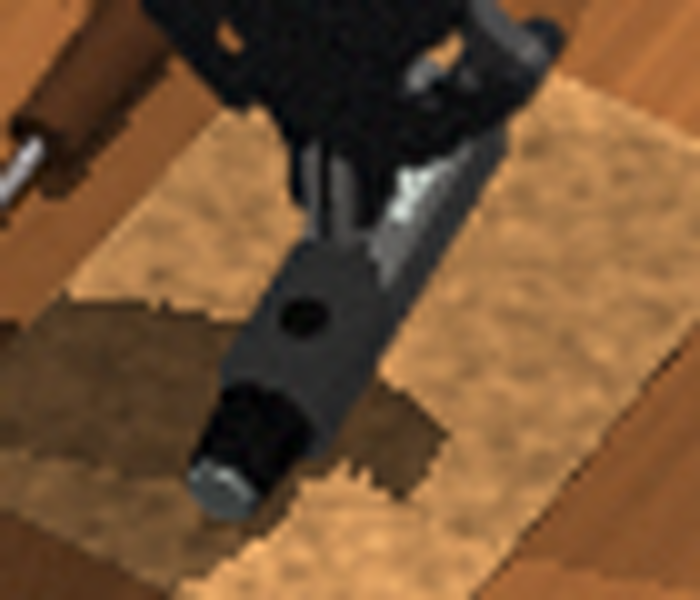

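```bash
python3 - <<'E'
from h import *
w=np.load("pics/w1.npz"); P=pts(w,w["d"])
for b in((150,220),(420,490)):
    Q=P[290:400,b[0]:b[1]].reshape(-1,3); Q=Q[(Q[:,2]>.15)&(Q[:,2]<.4)]
    print(np.percentile(Q[:,2],[0,1,5,20,50,90]).round(3), Q[Q[:,2]<np.percentile(Q[:,2],5)].mean(0).round(3))
E
```

```text
[0.242 0.244 0.248 0.257 0.27  0.29 ] [0.451 0.19  0.246]
[0.242 0.244 0.248 0.257 0.269 0.29 ] [0.537 0.203 0.246]
```

Both wrist views agree: the open tips were at z=0.243 with the TCP at 0.191, and the shut tips at about 0.046 with the TCP at 0.008. So the real fingertips sit about 38 mm behind the reported TCP. I'll correct for that by opening, going 40 mm lower and watching the force.

servo_tool:
  steps:
    - [0, 0, 0, 0, 0, 0]
    - [0, 0, 0, 0, 0, 0]
    - [0, 0, 0, 0, 0, 0]
    - [0, 0, 0, 0, 0, 0]
    - [0, 0, 0, 0, 0, 0]
    - [0, 0, 0, 0, 0, 0]
    - [0, 0, 0, 0, 0, 0]
    - [0, 0, 0, 0, 0, 0]
  hand: 1

```text
time: 4.05
position: [0.4937, 0.1971, 0.0081]
eef_rot: [2.048, 2.383, -0.0]
contact_force: [0.2, 0.2, 0.2]
opening: 0.0852
grasp_force: 0.0
```

servo_tool:
  steps:
    - [0, 0, 0.04, 0, 0, 0]
    - [0, 0, 0.04, 0, 0, 0]
    - [0, 0, 0.04, 0, 0, 0]
    - [0, 0, 0.03, 0, 0, 0]
    - [0, 0, 0, 0, 0, 0]

```text
time: 4.47
position: [0.4927, 0.1967, -0.0236]
eef_rot: [-2.047, -2.381, 0.003]
contact_force: [-0.8, -0.6, -0.1]
opening: 0.0855
grasp_force: 0.0
```

servo_tool:
  steps:
    - [0, 0, 0.025, 0, 0, 0]
    - [0, 0, 0.02, 0, 0, 0]
    - [0, 0, 0, 0, 0, 0]

```text
time: 4.72
position: [0.4935, 0.197, -0.0316]
eef_rot: [-2.048, -2.382, 0.001]
contact_force: [-0.6, 0.9, -0.2]
opening: 0.0856
grasp_force: 0.0
```

```bash
python3 - <<'E'
from h import *
ci,p,d=grab("wrist"); P=pts(ci,d); dk=p.max(-1)<110; s=robot.sense(); print(s["position"],s["contact_force"],s["opening"])
for b in((100,240),(400,540)):
    Q=P[200:400,b[0]:b[1]][dk[200:400,b[0]:b[1]]].reshape(-1,3); Q=Q[(abs(Q[:,1]-.197)<.02)&(Q[:,2]>.008)&(Q[:,2]<.2)]
    print(np.percentile(Q[:,2],[0,1,5,20,50]).round(3), Q[Q[:,2]<np.percentile(Q[:,2],5)].mean(0).round(3))
E
```

```text
[ 0.49352298  0.19704991 -0.03125286] [-0.97652371 -0.26642377  0.45966914] 0.08547970856781796
[0.019 0.022 0.026 0.036 0.051] [0.451 0.192 0.023]
[0.019 0.021 0.026 0.036 0.05 ] [0.536 0.205 0.023]
```

Open tips are at about z=0.019 with no contact, as predicted. Next I'll close.

servo_tool:
  steps:
    - [0, 0, 0, 0, 0, 0]
    - [0, 0, 0, 0, 0, 0]
    - [0, 0, 0, 0, 0, 0]
    - [0, 0, 0, 0, 0, 0]
    - [0, 0, 0, 0, 0, 0]
    - [0, 0, 0, 0, 0, 0]
    - [0, 0, 0, 0, 0, 0]
  hand: -1
  newtons: 40

```text
time: 5.35
position: [0.494, 0.1972, -0.0306]
eef_rot: [2.048, 2.382, 0.001]
contact_force: [0.1, -1.3, 5.3]
opening: 0.0318
grasp_force: 40.3
```

Gripped at 31.8 mm. I'll lift it and refine the embosser's yaw from the base-plate corners.

servo_tool:
  steps:
    - [0, 0, -0.05, 0, 0, 0]
    - [0, 0, -0.1, 0, 0, 0]
    - [0, 0, -0.15, 0, 0, 0]
    - [0, 0, -0.1, 0, 0, 0]
    - [0, 0, 0, 0, 0, 0]
    - [0, 0, 0, 0, 0, 0]

```text
time: 5.85
position: [0.4947, 0.1974, 0.0506]
eef_rot: [2.047, 2.381, 0.004]
contact_force: [-0.1, 0.1, -1.7]
opening: 0.0314
grasp_force: 40.0
```

```bash
python3 - <<'E'
from h import *
t=np.load("pics/top.npz"); Pt=pts(t,t["d"])
C=np.array([(60,178),(490,68),(605,455),(170,568)])/6.6667+[385,180]
i=C+np.array([[3,2],[-2,3],[-3,-2],[2,-3]]); z=[np.median(Pt[int(v)-1:int(v)+2,int(u)-1:int(u)+2,2]) for u,v in i]; print("plate z",np.round(z,4))
W=np.array([ray(t,u,v,np.median(z))[:2] for u,v in C]); print(W.round(4).tolist(),"centre",W.mean(0).round(4))
for a,b,n in((0,1,"y"),(3,2,"y"),(0,3,"x"),(1,2,"x")):
    e=W[b]-W[a]; print(n,np.linalg.norm(e).round(4),np.degrees(np.arctan2(e[0],-e[1]) if n=="y" else np.arctan2(-e[1],-e[0])).round(2))
# feature triangulation: die top corners in c2
D=np.array([(155,270),(205,262),(238,380),(185,395)])/6.6667+[385,180]; W=np.array([ray(t,u,v,.09)[:2] for u,v in D]);print(W.round(4).tolist(),W.mean(0))
for a,b in((0,3),(1,2)): e=W[b]-W[a]; print(np.linalg.norm(e),np.degrees(np.arctan2(-e[1],-e[0])))
# now
ci,p,d=grab("top"); np.savez("pics/t3",p=p,d=d,**ci); c2,p2,d2=grab("scene"); np.savez("pics/s3",p=p2,d=d2,**c2)
save("t3",np.hstack([cv2.resize(p[200:290,270:390],(400,300)),cv2.resize(p2[160:295,230:410],(400,300))]))
print(robot.sense()["position"],robot.sense()["contact_force"])
E
```

```text
plate z [0.0189 0.0202 0.0184 0.02  ]
[[0.6398, -0.0515], [0.6839, -0.2446], [0.5088, -0.2821], [0.4649, -0.0903]] centre [ 0.5744 -0.1671]
y 0.198 12.88
y 0.1967 12.91
x 0.1791 12.5
x 0.179 12.09
[[0.5827, -0.08], [0.5855, -0.1012], [0.5348, -0.112], [0.5291, -0.0896]] [ 0.55802258 -0.09569879]
0.05451641882898715 10.083781374829517
0.05191468027772562 12.058747470238492
[0.49333941 0.19696232 0.04886154] [-0.14565841  0.28151025 -1.29097417]
```

View pics/t3.png

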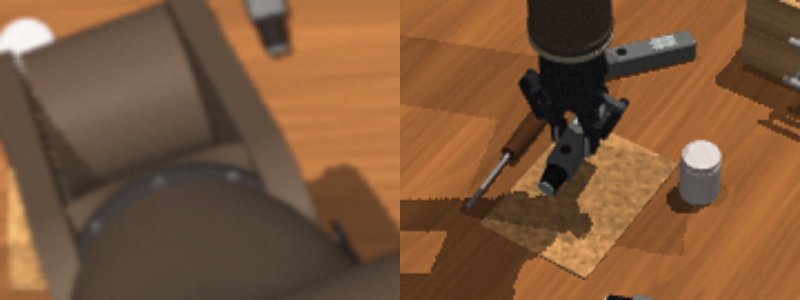

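The scene half shows the thermometer lifted level, nose at about (545,190) in the crop. The arm hides it from the top camera. I'll turn it 3.8° to match the embosser's yaw of 12.7° and move to 10 cm from the face.

servo_tool:
  steps:
    - [0, 0, 0, 0, 0, -0.55]
    - [-0.14, 0.003, 0.0425, 0, 0, 0]
    - [-0.14, 0.003, 0.0425, 0, 0, 0]
    - [-0.14, 0.003, 0.0425, 0, 0, 0]
    - [-0.14, 0.003, 0.0425, 0, 0, 0]
    - [0, 0, 0, 0, 0, 0]
    - [0, 0, 0, 0, 0, 0]
    - [0, 0, 0, 0, 0, 0]

```text
time: 6.62
position: [0.5194, 0.0882, 0.0143]
eef_rot: [-1.968, -2.447, 0.002]
contact_force: [-0.1, 0.6, -0.4]
opening: 0.0312
grasp_force: 39.9
```

```bash
python3 - <<'E'
from h import *
from scipy.spatial.transform import Rotation as R
s=robot.sense(); M=R.from_rotvec(s["eef_rot"]).as_matrix(); print(s["position"],"yaw",np.degrees(np.arctan2(M[1,1],M[0,1])),M[:,2].round(4),s["time"])
ci,p,d=grab("scene"); np.savez("pics/s4",p=p,d=d,**ci); t,pt,dt=grab("top"); np.savez("pics/t4",p=pt,d=dt,**t)
save("s4",np.hstack([cv2.resize(p[230:360,200:373],(400,300),interpolation=2),cv2.resize(pt[180:270,360:480],(400,300),interpolation=2)]))
E
```

```text
[0.51942801 0.08818734 0.01428672] yaw 12.377369158211751 [-1.8e-03 -1.0e-04 -1.0e+00] 6.6167
```

View pics/s4.png

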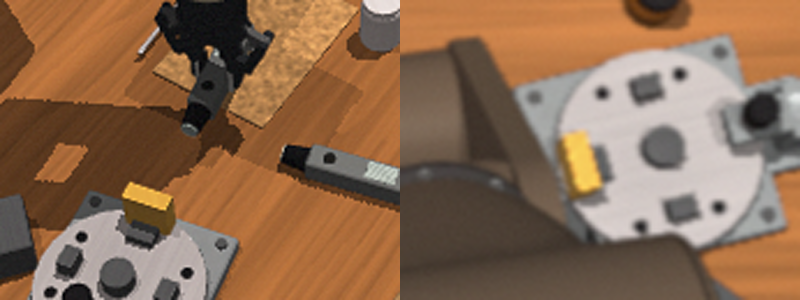

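The scene crop shows the lens at crop (188,128), which is about (281,285) full-size. It faces the die at crop (148,203), with a clear gap. Next I'll measure the relation within that one view.

```bash
python3 - <<'E'
from h import *
w=np.load("pics/s4.npz"); P=pts(w,w["d"]); p=w["p"]; hsv=cv2.cvtColor(p,cv2.COLOR_RGB2HSV)
print("lens by ray z=.065",ray(w,281.3,285.5,.065).round(4)," depth",P[283:289,278:285].reshape(-1,3).mean(0).round(4))
# thermo top points: above z .055, between die and gripper
k=(P[...,2]>.06)&(P[...,2]<.1)&(P[...,1]>-.02)&(P[...,1]<.055)&(abs(P[...,0]-.53)<.05)
Q=P[k]; print(len(Q))
g=k&(hsv[...,2]>0)
for lo in np.arange(-.01,.055,.008):
    q=Q[(Q[:,1]>=lo)&(Q[:,1]<lo+.008)]
    if len(q)>3: top=q[q[:,2]>np.percentile(q[:,2],70)]; print(round(lo+.004,3),len(q),"x",q[:,0].mean().round(4),"zmax",np.percentile(q[:,2],[60,90,97]).round(4),"xtop",top[:,0].mean().round(4))
y=(hsv[...,0]>15)&(hsv[...,0]<32)&(hsv[...,1]>120)&(hsv[...,2]>120)&(P[...,2]>.084)&(abs(P[...,1]+.095)<.03)&(abs(P[...,0]-.56)<.05)
print("die top",P[y].mean(0).round(4))
E
```

```text
lens by ray z=.065 [0.5366 0.0092 0.065 ]  depth [0.5336 0.0114 0.0603]
220
0.002 7 x 0.5344 zmax [0.0659 0.0717 0.0721] xtop 0.5342
0.01 34 x 0.5384 zmax [0.0735 0.0765 0.0792] xtop 0.5389
0.018 27 x 0.5379 zmax [0.0734 0.0778 0.0792] xtop 0.536
0.026 29 x 0.5372 zmax [0.0742 0.0774 0.079 ] xtop 0.5343
0.034 42 x 0.5319 zmax [0.0764 0.0794 0.0803] xtop 0.5286
0.042 43 x 0.5352 zmax [0.0781 0.0818 0.0839] xtop 0.5339
0.05 36 x 0.531 zmax [0.0795 0.0811 0.0825] xtop 0.5285
die top [ 0.5634 -0.0982  0.0902]
```

The lens is 100 mm from the face, about 2 mm off its middle, at z=0.065 and level. I'll make a tiny trim and then hold for over 2 s.

servo_tool:
  steps:
    - [0, 0.006, 0, 0, 0, -0.04]
    - [0, 0, 0, 0, 0, 0]
    - [0, 0, 0, 0, 0, 0]
    - [0, 0, 0, 0, 0, 0]
    - [0, 0, 0, 0, 0, 0]
    - [0, 0, 0, 0, 0, 0]
    - [0, 0, 0, 0, 0, 0]
    - [0, 0, 0, 0, 0, 0]

```text
time: 7.38
position: [0.5214, 0.0885, 0.0151]
eef_rot: [-1.962, -2.453, -0.0]
contact_force: [-0.7, 0.1, -2.0]
opening: 0.0316
grasp_force: 39.9
```

servo_tool:
  steps:
    - [0, 0, 0, 0, 0, 0]
    - [0, 0, 0, 0, 0, 0]
    - [0, 0, 0, 0, 0, 0]
    - [0, 0, 0, 0, 0, 0]
    - [0, 0, 0, 0, 0, 0]
    - [0, 0, 0, 0, 0, 0]
    - [0, 0, 0, 0, 0, 0]
    - [0, 0, 0, 0, 0, 0]

```text
time: 8.05
position: [0.5214, 0.0885, 0.0151]
eef_rot: [1.962, 2.453, -0.0]
contact_force: [0.2, 0.4, -1.5]
opening: 0.0312
grasp_force: 39.9
```

servo_tool:
  steps:
    - [0, 0, 0, 0, 0, 0]
    - [0, 0, 0, 0, 0, 0]
    - [0, 0, 0, 0, 0, 0]
    - [0, 0, 0, 0, 0, 0]
    - [0, 0, 0, 0, 0, 0]
    - [0, 0, 0, 0, 0, 0]
    - [0, 0, 0, 0, 0, 0]
    - [0, 0, 0, 0, 0, 0]

```text
time: 8.72
position: [0.5214, 0.0885, 0.0151]
eef_rot: [1.962, 2.453, 0.0]
contact_force: [-0.6, -0.4, -0.3]
opening: 0.0313
grasp_force: 39.9
```

servo_tool:
  steps:
    - [0, 0, 0, 0, 0, 0]
    - [0, 0, 0, 0, 0, 0]
    - [0, 0, 0, 0, 0, 0]
    - [0, 0, 0, 0, 0, 0]
    - [0, 0, 0, 0, 0, 0]
    - [0, 0, 0, 0, 0, 0]
    - [0, 0, 0, 0, 0, 0]
    - [0, 0, 0, 0, 0, 0]

```text
time: 9.38
position: [0.5214, 0.0885, 0.0151]
eef_rot: [1.962, 2.453, 0.0]
contact_force: [-0.4, 0.7, -0.9]
opening: 0.0312
grasp_force: 39.9
```

servo_tool:
  steps:
    - [0, 0, 0, 0, 0, 0]
    - [0, 0, 0, 0, 0, 0]
    - [0, 0, 0, 0, 0, 0]
    - [0, 0, 0, 0, 0, 0]

```text
time: 9.72
position: [0.5213, 0.0885, 0.0151]
eef_rot: [-1.962, -2.453, 0.0]
contact_force: [-0.5, -0.3, -0.7]
opening: 0.0311
grasp_force: 39.9
```

servo_tool:
  steps:
    - [0.142, -0.0025, 0, 0, 0, 0]
    - [0.142, -0.0025, 0, 0, 0, 0]
    - [0.142, -0.0025, 0, 0, 0, 0]
    - [0.142, -0.0025, 0, 0, 0, 0]
    - [0, 0, 0.08, 0, 0, 0.55]
    - [0, 0, 0.08, 0, 0, 0]
    - [0, 0, 0.04, 0, 0, 0]
    - [0, 0, 0, 0, 0, 0]

```text
time: 10.38
position: [0.4933, 0.1985, -0.0264]
eef_rot: [-2.04, -2.387, 0.004]
contact_force: [-0.8, 0.5, -0.4]
opening: 0.0312
grasp_force: 39.9
```

servo_tool:
  steps:
    - [0, 0, 0.01, 0, 0, 0]
    - [0, 0, 0.008, 0, 0, 0]
    - [0, 0, 0.005, 0, 0, 0]
    - [0, 0, 0, 0, 0, 0]
    - [0, 0, 0, 0, 0, 0]

```text
time: 10.8
position: [0.4948, 0.1988, -0.0291]
eef_rot: [2.042, 2.387, 0.001]
contact_force: [-0.2, 0.0, -1.2]
opening: 0.0316
grasp_force: 39.9
```

servo_tool:
  steps:
    - [0, 0, 0.005, 0, 0, 0]
    - [0, 0, 0.003, 0, 0, 0]
    - [0, 0, 0, 0, 0, 0]
    - [0, 0, 0, 0, 0, 0]

```text
time: 11.13
position: [0.4947, 0.1989, -0.0306]
eef_rot: [2.042, 2.387, 0.001]
contact_force: [-1.2, -1.9, 9.6]
opening: 0.031
grasp_force: 41.2
```

It's down on the mat. I'll release and then rise.

servo_tool:
  steps:
    - [0, 0, 0, 0, 0, 0]
    - [0, 0, 0, 0, 0, 0]
    - [0, 0, 0, 0, 0, 0]
    - [0, 0, 0, 0, 0, 0]
    - [0, 0, 0, 0, 0, 0]
    - [0, 0, 0, 0, 0, 0]
    - [0, 0, 0, 0, 0, 0]
  hand: 1

```text
time: 11.72
position: [0.4944, 0.1989, -0.0311]
eef_rot: [-2.042, -2.387, 0.0]
contact_force: [-0.1, -0.1, -0.2]
opening: 0.0855
grasp_force: 0.0
```

servo_tool:
  steps:
    - [0, 0, -0.05, 0, 0, 0]
    - [0, 0, -0.1, 0, 0, 0]
    - [0, 0, -0.2, 0, 0, 0]
    - [0, 0, -0.2, 0, 0, 0]
    - [0, 0, -0.2, 0, 0, 0]
    - [0, 0, -0.2, 0, 0, 0]
    - [0, 0, -0.15, 0, 0, 0]
    - [0, 0, 0, 0, 0, 0]

```text
time: 12.38
position: [0.4975, 0.1999, 0.1959]
eef_rot: [2.039, 2.384, 0.013]
contact_force: [1.6, 0.9, 0.4]
opening: 0.0853
grasp_force: 0.0
```

```bash
sed -i 's/^w=.*; p=w/w,p,d=grab("wrist"); w=dict(w,p=p,d=d); p=w/; s/^m=np.zeros.*$/m=cv2.inRange(hsv,(0,0,80),(180,70,255)); m[:,:250]=0; m[:,390:]=0; m[300:]=0/' m2.py; sed -i '/tip/d' m2.py; sed -i 's/for v in(140,200,250)/print(c.min(0),c.max(0))\nfor v in(c[:,1].min()+15,c[:,1].max()-15)/' m2.py; python3 m2.py; python3 -c "
from h import *;s=robot.sense();print(s['position'],s['eef_rot'],s['time'])"
```

```text
bar top ((493.24554443359375, 212.89749145507812), (30.451072692871094, 127.05130767822266), 9.170694351196289)
top z 0.0324669957737663
[299 126] [332 257]
141 300 332 [0.4855 0.2627 0.034 ]
242 302 331 [0.5009 0.1662 0.034 ]
[0.49634233 0.19952937 0.1930532 ] [2.03984233 2.38477033 0.00890919] 12.4333
```

The thermometer lies flat on the mat, within 2 mm of its first place. Next I'll go above the knob and measure it with the wrist camera.

servo_tool:
  steps:
    - [0, 0, -0.05, 0, 0, -0.53]
    - [-0.18, 0, -0.05, 0, 0, 0]
    - [-0.18, 0, -0.05, 0, 0, 0]
    - [-0.18, 0, -0.05, 0, 0, 0]
    - [-0.18, 0, -0.05, 0, 0, 0]
    - [-0.18, 0, -0.05, 0, 0, 0]
    - [-0.18, 0, -0.05, 0, 0, 0]
    - [-0.18, 0, -0.05, 0, 0, 0]

```text
time: 13.1
position: [0.5486, -0.0488, 0.2689]
eef_rot: [-1.964, -2.45, 0.001]
contact_force: [1.1, 0.2, -0.7]
opening: 0.0851
grasp_force: 0.0
```

servo_tool:
  steps:
    - [-0.18, 0, -0.05, 0, 0, 0]
    - [-0.18, 0, -0.05, 0, 0, 0]
    - [-0.18, 0, -0.05, 0, 0, 0]
    - [-0.18, 0, -0.05, 0, 0, 0]
    - [-0.18, 0, 0, 0, 0, 0]
    - [-0.09, 0, 0, 0, 0, 0]
    - [0, 0, 0, 0, 0, 0]
    - [0, 0, 0, 0, 0, 0]

```text
time: 13.77
position: [0.5916, -0.2408, 0.3077]
eef_rot: [-1.966, -2.448, 0.001]
contact_force: [0.5, 0.7, -0.2]
opening: 0.0854
grasp_force: 0.0
```

```bash
cat > k.py <<'E'
from h import *
from scipy.spatial.transform import Rotation as R
s=robot.sense(); M=R.from_rotvec(s["eef_rot"]).as_matrix()
print(s["time"],s["position"].round(4),"yaw",np.degrees(np.arctan2(M[1,1],M[0,1])).round(2),"z",M[:,2].round(4))
ci,p,d=grab("wrist"); save("k",p); P=pts(ci,d)
k=(abs(P[...,2]-.131)<.006)&(np.hypot(P[...,0]-.595,P[...,1]+.242)<.03)
c=max(cv2.findContours(k.astype(np.uint8),0,1)[0],key=cv2.contourArea); (u,v),r=cv2.minEnclosingCircle(c)
zt=np.median(P[k][:,2]); W=np.array([ray(ci,a,b,zt)[:2] for a,b in c[:,0]])*1000
print("px",u,v,r,"z",zt,"ray",ray(ci,u,v,zt).round(4),"circle",cv2.minEnclosingCircle(W.astype(np.float32)),"mean",P[k].mean(0).round(4))
y=cv2.inRange(cv2.cvtColor(p,cv2.COLOR_RGB2HSV),(15,120,120),(32,255,255))>0
y&=(abs(P[...,2]-.09)<.005)&(np.hypot(P[...,0]-.56,P[...,1]+.096)<.05)
if y.sum()>50: print("die top",P[y].mean(0).round(4))
q=np.hypot(P[...,0]-.595,P[...,1]+.242); a=(q<.07)&(q>.02)&(P[...,2]<.2); print("max z 20-70 around knob",np.percentile(P[a][:,2],[50,99,100]).round(4))
E
python3 k.py
```

```text
13.7667 [ 0.5916 -0.2408  0.3077] yaw 12.46 z [-0.0019  0.0011 -1.    ]
px 322.6714172363281 206.25428771972656 14.053519248962402 z 0.13010151056721384 ray [ 0.5943 -0.2411  0.1301] circle ((594.2847290039062, -241.216796875), 14.43299674987793) mean [ 0.5943 -0.2412  0.1299]
die top [ 0.5631 -0.0975  0.0884]
max z 20-70 around knob [0.0385 0.0846 0.0857]
```

The knob is at (0.5943, −0.2412), top at about 0.131, radius 14.4 mm, in agreement with the other views, and nothing tall stands near it. I'll centre over it and descend so the pads straddle its middle.

servo_tool:
  steps:
    - [-0.005, 0.013, 0.1, 0, 0, 0]
    - [0, 0, 0.18, 0, 0, 0]
    - [0, 0, 0.18, 0, 0, 0]
    - [0, 0, 0.18, 0, 0, 0]
    - [0, 0, 0.18, 0, 0, 0]
    - [0, 0, 0.16, 0, 0, 0]
    - [0, 0, 0.1, 0, 0, 0]
    - [0, 0, 0, 0, 0, 0]

```text
time: 14.48
position: [0.5919, -0.2378, 0.0885]
eef_rot: [-1.959, -2.447, 0.003]
contact_force: [-0.7, 0.6, -0.9]
opening: 0.0851
grasp_force: 0.0
```

servo_tool:
  steps:
    - [0, 0, 0.1, 0, 0, 0]
    - [0, 0, 0.05, 0, 0, 0]
    - [0, 0, 0.02, 0, 0, 0]
    - [0, 0, 0, 0, 0, 0]
    - [0, 0, 0, 0, 0, 0]

```text
time: 14.9
position: [0.5955, -0.2407, 0.0599]
eef_rot: [1.964, 2.451, 0.0]
contact_force: [0.2, -0.7, -0.4]
opening: 0.0857
grasp_force: 0.0
```

servo_tool:
  steps:
    - [-0.002, -0.006, 0.012, 0, 0, 0]
    - [0, 0, 0, 0, 0, 0]
    - [0, 0, 0, 0, 0, 0]

```text
time: 15.15
position: [0.5941, -0.2416, 0.057]
eef_rot: [1.965, 2.451, 0.0]
contact_force: [-1.0, -0.1, 0.5]
opening: 0.0854
grasp_force: 0.0
```

servo_tool:
  steps:
    - [0, 0, 0, 0, 0, 0]
    - [0, 0, 0, 0, 0, 0]
    - [0, 0, 0, 0, 0, 0]
    - [0, 0, 0, 0, 0, 0]
    - [0, 0, 0, 0, 0, 0]
    - [0, 0, 0, 0, 0, 0]
    - [0, 0, 0, 0, 0, 0]
    - [0, 0, 0, 0, 0, 0]
  hand: -1
  newtons: 80

```text
time: 15.82
position: [0.5939, -0.2414, 0.0568]
eef_rot: [-1.965, -2.451, 0.0]
contact_force: [-2.4, -0.8, 5.7]
opening: 0.0271
grasp_force: 78.2
```

Gripped at 27 mm. Now I'll pull straight up slowly.

servo_tool:
  steps:
    - [0, 0, -0.015, 0, 0, 0]
    - [0, 0, -0.015, 0, 0, 0]
    - [0, 0, -0.015, 0, 0, 0]
    - [0, 0, -0.015, 0, 0, 0]
    - [0, 0, 0, 0, 0, 0]
    - [0, 0, 0, 0, 0, 0]

```text
time: 16.32
position: [0.5938, -0.2414, 0.0684]
eef_rot: [-1.965, -2.451, 0.0]
contact_force: [-0.5, -2.8, -10.4]
opening: 0.0269
grasp_force: 79.3
```

servo_tool:
  steps:
    - [0, 0, -0.015, 0, 0, 0]
    - [0, 0, -0.015, 0, 0, 0]
    - [0, 0, 0, 0, 0, 0]
    - [0, 0, 0, 0, 0, 0]

```text
time: 16.65
position: [0.5938, -0.2414, 0.0745]
eef_rot: [-1.965, -2.451, 0.0]
contact_force: [-0.1, -3.0, -12.6]
opening: 0.027
grasp_force: 79.4
```

servo_tool:
  steps:
    - [0, 0, -0.008, 0, 0, 0]
    - [0, 0, -0.006, 0, 0, 0]
    - [0, 0, 0, 0, 0, 0]
    - [0, 0, 0, 0, 0, 0]

```text
time: 16.98
position: [0.5938, -0.2414, 0.077]
eef_rot: [-1.965, -2.451, 0.0]
contact_force: [1.5, -3.5, -18.9]
opening: 0.0269
grasp_force: 82.9
```

The force rose from 12.6 to 18.9 N at a lift of 20.2 mm, so the plunger is at its stop. One last look to check that it stays there.

```bash
python3 - <<'E'
from h import *
c,p,d=grab("scene"); a=cv2.resize(p[300:420,180:320],(400,343),interpolation=2); b=cv2.resize(p[200:290,255:375],(400,300),interpolation=2)
save("end",np.hstack([a[:300],b])); P=pts(c,d)
q=(np.hypot(P[...,0]-.594,P[...,1]+.2412)<.013)&(P[...,2]>.1); print(np.percentile(P[q][:,2],[1,5,20,50]).round(4))
s=robot.sense(); print(s["time"],s["position"],s["contact_force"],s["opening"],s["grasp_force"])
E
```

```text
[0.1012 0.1026 0.1509 0.5383]
17.0333 [ 0.59378191 -0.24135127  0.0770095 ] [  0.9650665   -3.01649911 -18.59437009] 0.026410573914358082 82.85124577581882
```

View pics/end.png

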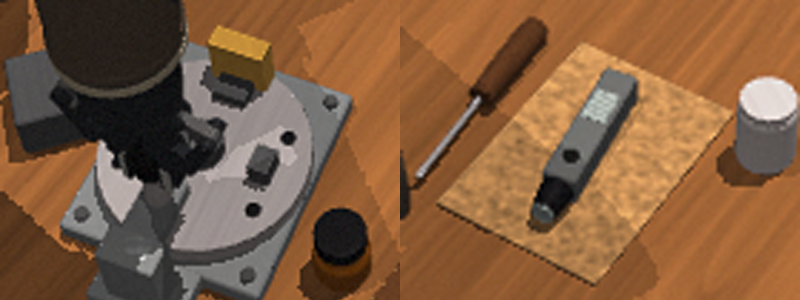

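servo_tool:
  steps:
    - [0, 0, -0.002, 0, 0, 0]
    - [0, 0, 0, 0, 0, 0]
    - [0, 0, 0, 0, 0, 0]
    - [0, 0, 0, 0, 0, 0]
    - [0, 0, 0, 0, 0, 0]
    - [0, 0, 0, 0, 0, 0]

```text
time: 17.53
position: [0.5937, -0.2414, 0.0771]
eef_rot: [-1.965, -2.451, 0.0]
contact_force: [3.8, -4.6, -24.4]
opening: 0.0265
grasp_force: 81.9
```

The last picture shows the gripper on the knob over the arm at about (150,175), and the thermometer flat on its mat at about (580,150). The force is steady, so I'm handing in.

```bash
python3 -c "
from plant import robot
print(robot.hand_in())"
```

```text
the job is handed in; nothing more can be done
None
```

I held the lens about 10 cm from the die face for over 2 s, laid the thermometer back flat on its mat, and handed in at 17.5 s still gripping the knob with the plunger lifted 20 mm against its stop.

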